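Clamp a lure blank on the tackle bench

ROBOT

A 6-joint arm with a two-finger parallel gripper is mounted at the origin on the work surface. World frame = base frame: x ahead of the robot, y to its left, z up, the work surface at z = 0. Lengths are in m, angles in rad, forces in N, time in s.
With the tool pointing down it reaches from about 0.275 to 1 m from the base axis. Payload 8.4 kg.
Tool frame: the origin (TCP) lies midway between the tips of the shut fingers; the grasp point (between the pads) lies 19 mm behind it; z points along the fingers, y is the line along which they close (so a half turn about z gives the same grasp; the last joint's range is limited). The gripper opens to 85 mm and grips with 20 to 120 N. Pads are 22 mm wide; open, the fingers measure 114 mm over their backs; the gripper's body (76 mm by 85 mm) begins 54 mm behind the grasp point. The pads swing forward as they close: fully open they stand 13 mm farther back than shut.
Start: joints at [1.338, 0.353, 1.633, -0, 1.155, -0.002], TCP at [0.143, 0.608, 0.231] pointing down, gripper open.
Joint ranges: [-2.63, 2.63], [-0.92, 2.1], [0.06, 2.66], [-1.3, 4.44], [0, 2.69], [-3.02, 3.02]. Speed limits (rad/s): [2.22, 2.22, 2.79, 3.14, 3.14, 3.14].

INTERFACE

Orientations are given as a rotation vector (axis times angle).
In Python, from workcell import ctrl, hand, snapshot gives the robot as it stands. The module is installed in compiled form; this text tells all that it offers. Calls block until the motion is done:
- ctrl.move_to(position, orientation): joint-space move of the TCP to a pose.
- ctrl.line_to(position, orientation=None, vel=0.15, force_limit=None): straight line of the TCP; orientation=None keeps the orientation; vel is the mean speed in m/s. With force_limit (N) it stops when the force on the tool has changed by that much, and returns True; else False.
- ctrl.goto_joints(angles): joint-space move.
- hand.move_gripper(opening, grip_force=None): finger opening in m; grip_force is the grip in N (None keeps the last); returns when the fingers have stopped.
- ctrl.dwell(seconds).
- ctrl.ik(position, orientation): joint angles nearest the present ones, or None.
- snapshot(name): name is "scene" or "side" or "wrist"; returns a dict with "image" (420x560x3 uint8, red, green, blue), "range_z" (420x560 float32, m along the optical axis (not along the pixel's ray), 0 where there is no reading), "fx", "fy", "cx", "cy" (pixels), "R" (3x3) and "t" (3): a world point X has camera coordinates R X + t. Camera axes: x right, y down, z forward; pixel columns grow to the right and rows downward; lengths in m; the calibration is good to about 2 mm. A picture is of the moment at which its call begins.
A pose or a line that the arm cannot do raises ctrl.IKError and nothing moves.
- ctrl.finish_job(): hands the job in; it is judged then, once.
Readings, each from a call of its own:
- ctrl.current_clock(): time.
- ctrl.current_q(): joint angles.
- ctrl.current_qvel(): joint speeds.
- ctrl.current_joint_efforts(): joint torques, N m.
- ctrl.current_ee_pos(): TCP position.
- ctrl.current_ee_rot(): TCP orientation.
- ctrl.current_force(): force on the tool from outside, world axes, zero at the start.
- ctrl.current_ft_torque(): the same for the moment, N m.
- ctrl.current_width(): finger opening in m.
- ctrl.current_finger_force(): force on a finger pad.
Only numpy, scipy, OpenCV 4.12 (cv2) and the standard library are available. Lean on these libraries where they do the work, as an engineer would, in place of code of your own. Each camera call takes 0.05 s, during which the arm holds its last target. There are 200 camera calls.

TASK

Slide the thin fish-shaped plywood blank flat along the bench, without lifting it, under the foot of the bench clamp until its round nose rests against the clamp's low stop, straight and centred under the foot. Then turn the clamp's crank clockwise until the foot just touches the blank and give it one quarter turn more, no further. Leave the blank clamped and everything else on the bench where it stands.

Things in the scene. Friction and masses are not known exactly. Their poses are not given: they have to be found in the camera images.
- blank_center (a point): Centre of the loose plywood lure blank, a flat fish outline 160 mm long (x), 44 wide (y), 5 thick, lying flat; point half-way up. x points to the nose, z up. Along x: +80 to +58 half-round nose, radius 22; to -40 straight body 44 wide; to -58 neck 20 wide; to -80 tail fin 44 wide. About 50 g. Varnished underside slides easily on the bench (friction about 0.22), raw top grips a finger (0.6 or more).
- blank_nose (a point): Tip of the blank's round nose, 80 mm ahead of its centre, half-way up.
- clamp: Dark steel screw clamp, fixed. Origin on the bench exactly below the vertical spindle; y points to its column, z up. The blank is home with its nose towards +x at x = +45 mm (centre at x = -35), y = 0, x axes parallel. Column: x -17 to +17, y 65 to 91; flange x -30 to +60, y 55 to 105, 12 high. Beam from column to spindle 55 to 81 mm above the bench, 36 wide at the spindle. Throat open from -y and -x.
- stop (a point): Middle of the top edge of the stop's front face (45 mm from the spindle along the clamp's x): a steel bar 12 mm high, 15 thick, from y = -30 to +95 mm in the clamp's axes.
- handle (a joint): Crank angle, rad, grows clockwise from above (tightening). At 0 the bar points 60 degrees from the clamp's +x towards its +y and lies 133 mm above the bench; each turn lowers crank, spindle and foot 24 mm (3.82 mm per rad). Stiff (0.09 N m), stays where left. Range 0 to 7.2; starts at 0 to 2.1.
- crank_ball (a point): Centre of the black ball (radius 9 mm) at the end of the crank, 58 mm from the spindle axis, at the height of the crank's bar. The crank is one level steel bar 10 mm thick, from a hub of radius 12 mm and height 22 on the spindle out to the ball. Nothing stands above it, and 20 mm or more is free below it, so a shut finger can push the bar round from behind.
- foot_face (a point): Centre of the underside of the clamp's round rubber foot (radius 11 mm), on the spindle axis; 19 mm above the bench when the crank reads 0, and lower by 3.82 mm per rad until it touches.
- foot (a joint): How far the sprung foot is pushed back up into the spindle, in m: 0 while it hangs free, and after it touches it grows by 24 mm per full turn of the crank (6 mm for a quarter turn, about 10 N); end of travel 13.5 mm. It shows as the closing of the 13 mm gap between the foot and the spindle's collar.
- tub_a_center (a point): Bystander: low round white tub, diameter 58, height 24 mm; its centre.
- tub_b_center (a point): Bystander: a second such tub; its centre.
- spool_center (a point): Bystander: wooden thread spool, diameter 36, height 40 mm; its centre.
- cement_center (a point): Bystander: small amber bottle, diameter 34, height 58 mm; its centre.
- brush_middle (a point): Bystander: flat brush with a wooden handle, 150 mm long, lying on the bench; its middle.
- driver_middle (a point): Bystander: screwdriver, 160 mm long, lying on the bench; its middle.
Things that resemble listed ones, but are neither listed nor needed, are in the scene too. Leave any pink or turquoise look-alike of the clamp alone.

How it is judged:
On the way:
1. the blank lies home under the foot: nose at the stop, straight and centred, the foot not yet pressing (x of blank_nose in the frame of clamp above 0.04 m and y of blank_nose in the frame of clamp between -0.012 and 0.012 m and y of blank_center in the frame of clamp between -0.012 and 0.012 m and angle between the x axis of blank_center and the x axis of clamp, either way round below 0.2 rad and height (world z) of blank_center below 0.006 m and value of joint foot below 0.001 m), for 0.2 s.
At the end, for the whole second after the job is handed in: The blank lies flat and home: nose within 5 mm of the stop, nose and centre within 12 mm of the clamp's centre line, within 0.2 rad of straight; the foot is pressed back 4 to 8 mm on it (a quarter turn past touching, give or take a twelfth of a turn); the crank is at rest (x of blank_nose in the frame of clamp above 0.04 m and y of blank_nose in the frame of clamp between -0.012 and 0.012 m and y of blank_center in the frame of clamp between -0.012 and 0.012 m and angle between the x axis of blank_center and the x axis of clamp, either way round below 0.2 rad and height (world z) of blank_center below 0.006 m and value of joint foot between 0.004 and 0.008 m and velocity of joint handle between -0.05 and 0.05 rad/s).
It fails at once if the blank is lifted off the bench by more than 15 mm (height (world z) of blank_center above 0.0175 m).
It fails at once if the crank is turned far too tight: foot pressed back over 10 mm (value of joint foot above 0.01 m).
It fails at once if a tub, the spool, the bottle, the brush or the screwdriver is moved by more than 25 mm (distance of any of tub_a_center, tub_b_center, spool_center, cement_center, brush_middle, driver_middle from where it was at the start of the episode above 0.025 m).
It also fails if it takes over 58 s, if anything falls off the work surface, if the arm or the gripper's body presses on something with over 40 N, if the wrist force passes 120 N, or if a joint passes its speed limit or range.

## Working session

There is one attempt and no reset: what is moved stays moved. The work goes in short steps, each a Python script; the robot and the scene stay as the last script left them, time stands still between calls to the robot, and variables do not carry over. Pictures are saved under pics/ and viewed, at most 14 in all, crops included, and the job is handed in when it is done.

```bash
mkdir -p pics; cat > h.py <<'E'
import numpy as np, cv2, pickle
from workcell import ctrl, hand, snapshot
def snap(n,f=None):
    s=snapshot(n)
    if f: cv2.imwrite('pics/'+f,s['image'][:,:,::-1]); pickle.dump(s,open('pics/'+f+'.pkl','wb'))
    return s
def ray(s,u,v,z):
    R,t=np.array(s['R']),np.array(s['t']); c=-R.T@t
    d=R.T@np.array([(u-s['cx'])/s['fx'],(v-s['cy'])/s['fy'],1])
    return c+d*(z-c[2])/d[2]
def cloud(s):
    z=s['range_z']; v,u=np.mgrid[:z.shape[0],:z.shape[1]]
    P=np.stack([(u-s['cx'])/s['fx']*z,(v-s['cy'])/s['fy']*z,z],-1)
    return (P-np.array(s['t']))@np.array(s['R'])
def proj(s,X):
    c=np.array(s['R'])@X+s['t']; return c[0]/c[2]*s['fx']+s['cx'],c[1]/c[2]*s['fy']+s['cy']
E
python3 - <<'E'
from h import *
a=snap('scene','scene.png');b=snap('side','side.png')
for s in(a,b): print(s['fx'],-np.array(s['R']).T@s['t'])
print(ctrl.current_ee_rot(),ctrl.current_clock())
E
```

```text
537.1303788145904 [1.20670518 0.6527417  0.92429253]
462.6658249303242 [0.3795025  0.86246535 0.78832978]
[-3.61772836e-01 -3.12054971e+00  1.84201176e-03] 0.1
```

View pics/scene.png

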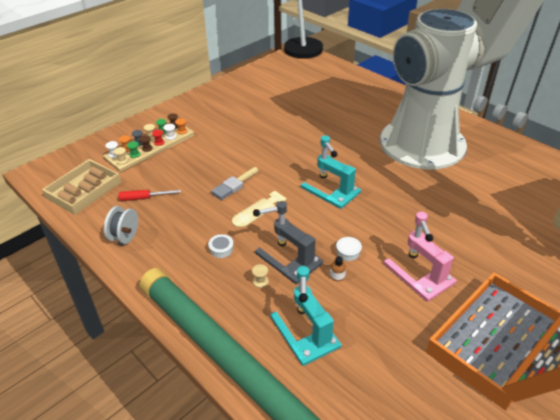

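View pics/side.png

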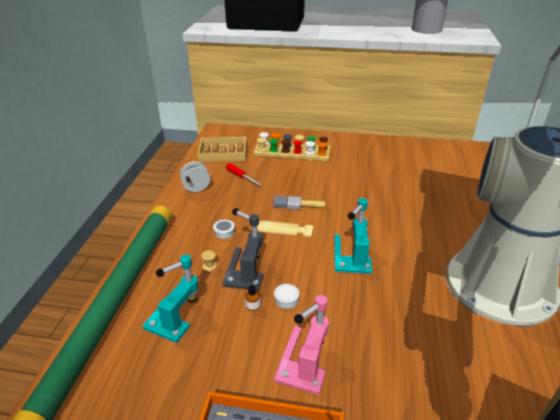

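Scene view: the dark steel clamp is at (290,240), with pink (430,255) and turquoise (335,175), (310,320) look-alikes. Only the dark one fits "dark steel". The blank is at (260,208), the tubs at (221,245) and (348,248), and the spool at (260,275). I'll confirm with an enlarged crop and coarse 3D positions.

```bash
python3 - <<'E'
from h import *
a=pickle.load(open('pics/scene.png.pkl','rb'));b=pickle.load(open('pics/side.png.pkl','rb'))
c1=cv2.resize(a['image'][170:290,190:360],None,fx=3.5,fy=3.5,interpolation=cv2.INTER_CUBIC)
c2=cv2.resize(b['image'][190:320,195:345],None,fx=3.5,fy=3.5,interpolation=cv2.INTER_CUBIC)
cv2.imwrite('pics/c1.png',c1[:,:,::-1]);cv2.imwrite('pics/c2.png',c2[:,:,::-1])
for n,s in(('sc',a),('si',b)):
    P=cloud(s);hsv=cv2.cvtColor(s['image'],cv2.COLOR_RGB2HSV)
    print(n,(s['range_z']>0).mean())
    dark=(hsv[...,1]<90)&(hsv[...,2]<110)&(P[...,2]>.05)&(P[...,2]<.16)&(P[...,0]>.3)&(P[...,0]<.9)
    if dark.any(): print('dark',dark.sum(),np.median(P[dark],0))
    m=((hsv[...,0]>15)&(hsv[...,0]<32)&(hsv[...,1]>60)&(hsv[...,1]<170)&(hsv[...,2]>190)&(P[...,2]<.012)&(P[...,2]>-.01)).astype(np.uint8)
    k,l,st,ce=cv2.connectedComponentsWithStats(m)
    for i in range(1,k):
        if st[i,4]>100: print('yel',ce[i],st[i],ray(s,*ce[i],.005))
E
```

```text
sc 0.9959523809523809
dark 1493 [0.59392122 0.08189892 0.07888296]
yel [ 78.49242424 178.25      ] [ 69 169  21  18 132] [ 0.80837994 -0.56663133  0.005     ]
yel [256.26293103 208.57758621] [232 191  55  37 464] [ 0.54509331 -0.12876634  0.005     ]
si 0.9961734693877551
dark 850 [0.58384287 0.06609524 0.07968075]
yel [284.86477987 227.91666667] [257 220  57  17 636] [ 0.53473243 -0.12348885  0.005     ]
```

View pics/c1.png

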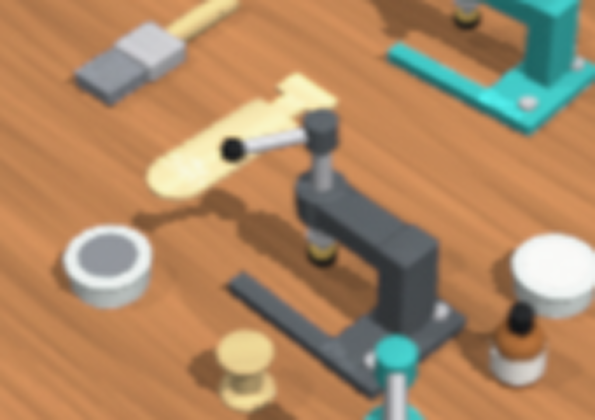

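View pics/c2.png

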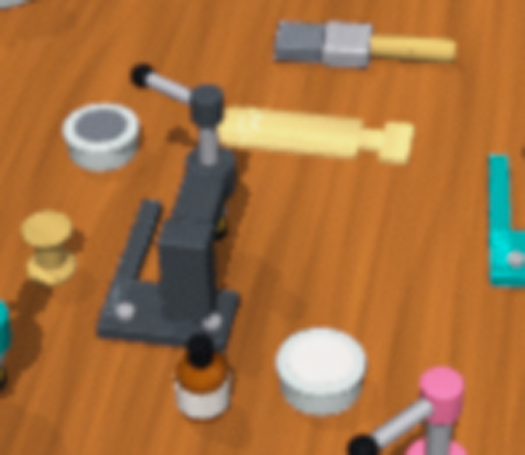

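Crops: the dark clamp is confirmed: dark steel, grey crank with its black ball towards the viewer at (232,150), stop bar from (240,280) to (370,380), throat facing the blank. The blank's nose (165,185) points the same way as the clamp's x, and its tail is at (310,92). Next a wrist view from above.

```bash
python3 - <<'E'
from h import *
from scipy.spatial.transform import Rotation as Ro
print(Ro.from_rotvec(ctrl.current_ee_rot()).as_matrix().round(2).tolist())
a=pickle.load(open('pics/side.png.pkl','rb'))
for z in(.125,.133): print('ball',ray(a,235.6,211.4,z), 'hub', ray(a,254,217,z))
# tool y along world x: x_t=+y?, z down
def down(ang): # tool y axis direction angle (world)
    y=np.array([np.cos(ang),np.sin(ang),0]);z=np.array([0,0,-1.]);x=np.cross(y,z)
    return Ro.from_matrix(np.stack([x,y,z],1)).as_rotvec()
for ang in(0,np.pi/2,-np.pi/2,np.pi):
    q=ctrl.ik([.47,-.06,.36],down(ang)); print(ang,None if q is None else np.round(q,2))
ctrl.move_to([.47,-.06,.36],down(-np.pi/2)if ctrl.ik([.47,-.06,.36],down(-np.pi/2)) is not None else down(np.pi/2))
s=snap('wrist','w1.png');print(-np.array(s['R']).T@s['t'],np.array(s['R']).round(2).tolist(),ctrl.current_clock())
E
```

```text
[[-0.97, 0.23, -0.0], [0.23, 0.97, -0.0], [0.0, -0.0, -1.0]]
ball [ 0.63973876 -0.01728365  0.125     ] hub [ 0.59062144 -0.00224269  0.125     ]
ball [ 0.63660021 -0.00667356  0.133     ] hub [0.58807527 0.00818601 0.133     ]
0 [-0.13  0.    1.77 -0.    1.36 -0.13]
1.5707963267948966 [-0.13  0.    1.77  0.    1.36 -1.7 ]
-1.5707963267948966 [-0.13  0.    1.77 -0.    1.36  1.44]
3.141592653589793 [-0.13  0.    1.77  0.    1.36  3.01]
[ 0.5488229  -0.06067777  0.50318679] [[0.0, -1.0, -0.0], [-0.95, -0.0, 0.31], [-0.31, 0.0, -0.95]] 2.8167
```

View pics/w1.png

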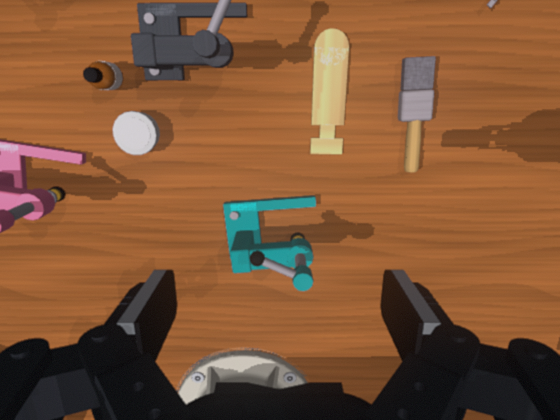

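The wrist view from above shows the blank at (330,90), nose up (+x). The clamp is cut off at the top, spindle near (207,43) and stop at (190,10). I'll move 13 cm further for a full view and measure there.

```bash
cat >> h.py <<'E'
from scipy.spatial.transform import Rotation as Ro
def down(ang):
    y=np.array([np.cos(ang),np.sin(ang),0]);z=np.array([0,0,-1.]);x=np.cross(y,z)
    return Ro.from_matrix(np.stack([x,y,z],1)).as_rotvec()
def blank(s):
    hsv=cv2.cvtColor(s['image'],cv2.COLOR_RGB2HSV);P=cloud(s)
    m=((hsv[...,0]>15)&(hsv[...,0]<35)&(hsv[...,1]>50)&(hsv[...,1]<190)&(hsv[...,2]>170)&(abs(P[...,2])<.015)).astype(np.uint8)
    m=cv2.morphologyEx(m,cv2.MORPH_CLOSE,np.ones((5,5)))
    c=max(cv2.findContours(m,cv2.RETR_EXTERNAL,cv2.CHAIN_APPROX_NONE)[0],key=cv2.contourArea)[:,0]
    Q=np.array([ray(s,u,v,.005)[:2] for u,v in c]); return Q,c
E
python3 - <<'E'
from h import *
ctrl.move_to([.60,-.05,.36],down(-np.pi/2))
s=snap('wrist','w2.png')
Q,c=blank(s); r=cv2.minAreaRect((Q*1000).astype(np.float32)); print('rect mm',r)
P=cloud(s);hsv=cv2.cvtColor(s['image'],cv2.COLOR_RGB2HSV)
g=(hsv[...,1]<100)&(hsv[...,2]<140)&(P[...,0]>.5)&(P[...,0]<.72)&(P[...,1]>-.1)&(P[...,1]<.15)
for lo,hi,n in((.008,.016,'stop+flange'),(.05,.09,'beam'),(.11,.15,'crank')):
    m=((P[...,2]>lo)&(P[...,2]<hi)&(P[...,0]>.5)&(P[...,0]<.72)&(P[...,1]>-.1)&(P[...,1]<.15))
    if lo<.1: m&=g
    k,l,st,ce=cv2.connectedComponentsWithStats(m.astype(np.uint8)); i=1+np.argmax(st[1:,4]); X=P[l==i]
    print(n,st[i],cv2.minAreaRect((X[:,:2]*1000).astype(np.float32)),np.median(X[:,2]))
print(ctrl.current_clock(),ctrl.current_force())
E
```

```text
rect mm ((542.0404052734375, -127.28433990478516), (45.298072814941406, 160.332763671875), 89.48355865478516)
stop+flange [ 156  111  101   40 1899] ((624.282470703125, 47.34919357299805), (52.39541244506836, 135.33157348632812), 0.12165000289678574) 0.012647619625784557
beam [ 153  148   78   32 1839] ((591.1766967773438, 54.28742980957031), (33.873138427734375, 90.92302703857422), 0.6946418285369873) 0.08091293156077979
crank [ 211  118   44   70 1020] ((614.5931396484375, -4.61046028137207), (23.572463989257812, 77.87089538574219), 59.74613952636719) 0.13416356968829862
3.45 [-0.21240159  0.37800567  0.37667269]
```

View pics/w2.png

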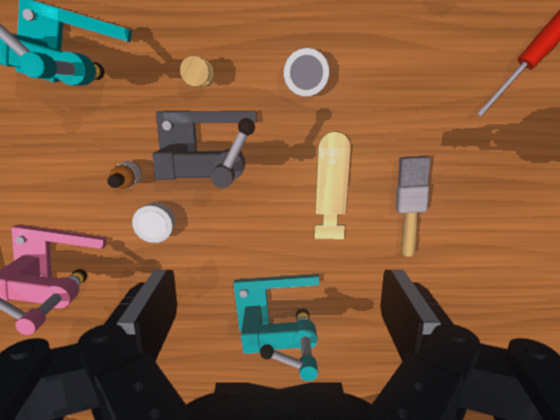

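Wrist view: the blank is at (333,185), centred at about (0.542,-0.127), nose +x, parallel to x. The spindle hub is at (222,174), at about (0.591,0.0095), with the clamp axes parallel to world. The crank points to -30°, so the handle reads about 1.57. Home for the blank's centre is (0.556,0.0095). I'll check the turquoise clamp's clearance, then press and drag.

```bash
python3 - <<'E'
from h import *
s=pickle.load(open('pics/w2.png.pkl','rb'));P=cloud(s);hsv=cv2.cvtColor(s['image'],cv2.COLOR_RGB2HSV)
t=(hsv[...,0]>80)&(hsv[...,0]<100)&(hsv[...,1]>120)&(P[...,1]<.12)&(P[...,0]<.5)
for lo,hi in((0.005,.02),(.02,.2)):
    X=P[t&(P[...,2]>lo)&(P[...,2]<hi)];print(X.min(0),X.max(0))
hand.move_gripper(.03)
o=down(0)
ctrl.move_to([.494,-.127,.06],o)
print('open',ctrl.current_width(),ctrl.current_force())
hit=ctrl.line_to([.494,-.127,-.01],vel=.03,force_limit=5)
p=ctrl.current_ee_pos();print(hit,p,ctrl.current_force(),ctrl.current_clock())
ctrl.dwell(.2);print(ctrl.current_force())
if hit:
    ctrl.line_to([p[0],p[1]+.03,p[2]],vel=.05);print(ctrl.current_ee_pos(),ctrl.current_force())
    s=snap('scene','s2.png');Q,c=blank(s);print(cv2.minAreaRect((Q*1000).astype(np.float32)),ctrl.current_clock())
E
```

```text
[ 0.30325615 -0.11273317  0.00883999] [0.40141558 0.0190564  0.01992177]
[ 0.31843435 -0.10429863  0.02018442] [0.37284901 0.00330073 0.1459492 ]
open 0.029735269406759066 [-0.45313461 -0.14402869 -0.08271953]
True [ 0.49397197 -0.12697317  0.00457947] [-1.55360632  0.14299293  8.0115569 ] 7.2083
[-0.30463707  0.22442083  6.55003227]
[ 0.49394112 -0.09659595  0.00458269] [-0.45236563  1.30970598  5.33125445]
((267.86358642578125, -1289.504638671875), (932.7050170898438, 94.30433654785156), 0.40289628505706787) 8.2083
```

```bash
python3 - <<'E'
import re
t=open('h.py').read().replace("(abs(P[...,2])<.015)","(abs(P[...,2])<.012)&(P[...,0]>.42)&(P[...,0]<.68)&(P[...,1]>-.2)&(P[...,1]<.1)")
open('h.py','w').write(t)
from h import *
s=pickle.load(open('pics/s2.png.pkl','rb'))
for n in('scene.png','s2.png'):
    s=pickle.load(open(f'pics/{n}.pkl','rb'));Q,c=blank(s);r=cv2.minAreaRect((Q*1000).astype(np.float32));print(r,Q[Q[:,0].argmax()])
c1=cv2.resize(s['image'][140:290,180:360],None,fx=3,fy=3);cv2.imwrite('pics/c3.png',c1[:,:,::-1])
E
```

```text
((542.8818359375, -125.41741180419922), (165.77809143066406, 50.56467056274414), 0.1573854237794876) [ 0.62575141 -0.11822538]
((569.0816650390625, -99.57725524902344), (49.704429626464844, 109.32998657226562), 82.68817138671875) [ 0.6239528  -0.10146357]
```

View pics/c3.png

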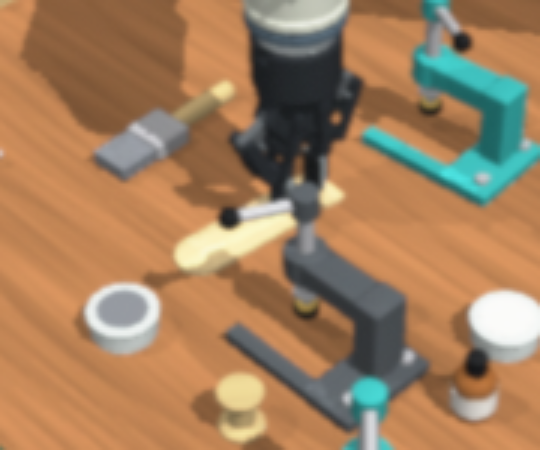

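The crop shows the blank following the fingers, about 30 mm in y, nose at (190,255), still parallel. I'll complete the drag.

```bash
python3 - <<'E'
from h import *
p=ctrl.current_ee_pos();z=.0046
ctrl.line_to([.494,.0095,z],vel=.06);print(ctrl.current_ee_pos(),ctrl.current_force())
f0=np.array(ctrl.current_force())
h=ctrl.line_to([.517,.0095,z],vel=.03,force_limit=5);print(h,ctrl.current_ee_pos(),ctrl.current_force(),ctrl.current_clock())
for n in('side','scene'):
    s=snap(n,n+'4.png');Q,c=blank(s);r=cv2.minAreaRect((Q*1000).astype(np.float32));print(r,Q[Q[:,0].argmax()])
s=pickle.load(open('pics/side4.png.pkl','rb'));a=cv2.resize(s['image'][190:310,200:340],None,fx=3.5,fy=3.5)
s=pickle.load(open('pics/scene4.png.pkl','rb'));b=cv2.resize(s['image'][180:300,220:310],None,fx=3.5,fy=3.5)
cv2.imwrite('pics/c4.png',np.hstack([a,b])[:,:,::-1])
E
```

```text
[0.49399479 0.00949519 0.00459018] [-0.05496558  1.48382579  4.94804268]
True [0.49424143 0.00949915 0.00463662] [-0.52817564  0.8741633   5.71935833] 10.3667
((529.5882568359375, -11.094902038574219), (49.79961395263672, 158.44607543945312), 51.264041900634766) [ 0.58456297 -0.06688815]
((581.1193237304688, -52.489410400390625), (50.85028839111328, 39.00322723388672), 60.87299728393555) [ 0.60084483 -0.05398621]
```

View pics/c4.png

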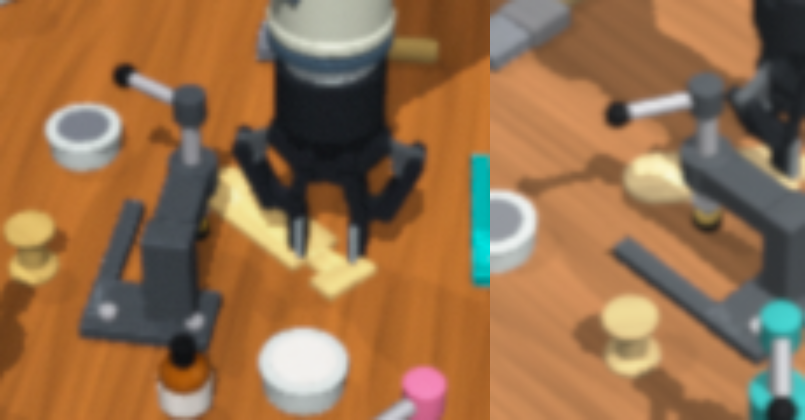

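The crop shows the nose lagging: the blank has turned about -39° (axis from (235,190) to (345,275) in the left half). I'll drag it back clear of the tub and lift off. Then I'll take it more firmly, with the pads across the tail fin's sides, still sliding flat.

```bash
python3 - <<'E'
from h import *
s=pickle.load(open('pics/w2.png.pkl','rb'));print('tub',ray(s,153,223,.02),'tubA',ray(s,306,72,.02),'brush',ray(s,414,160,.01),ray(s,408,250,.01))
ctrl.line_to([.494,-.075,.0046],vel=.08)
ctrl.line_to([.494,-.075,.10],vel=.2)
hand.move_gripper(.058)
ctrl.move_to([.60,-.05,.36],down(-np.pi/2))
s=snap('wrist','w5.png');Q,c=blank(s);r=cv2.minAreaRect((Q*1000).astype(np.float32));print(r,ctrl.current_clock())
import os
a=s['image'][60:260,120:460].copy();cv2.imwrite('pics/c5.png',cv2.resize(a,None,fx=2,fy=2)[:,:,::-1])
E
```

```text
tub [0.4930785  0.13145727 0.02      ] tubA [ 0.69918377 -0.08546711  0.02      ] brush [ 0.5842444  -0.24024406  0.01      ] [ 0.44605403 -0.24756913  0.01      ]
((541.1990966796875, -83.20343017578125), (45.31497573852539, 160.02386474609375), 80.70101165771484) 14.1917
```

View pics/c5.png

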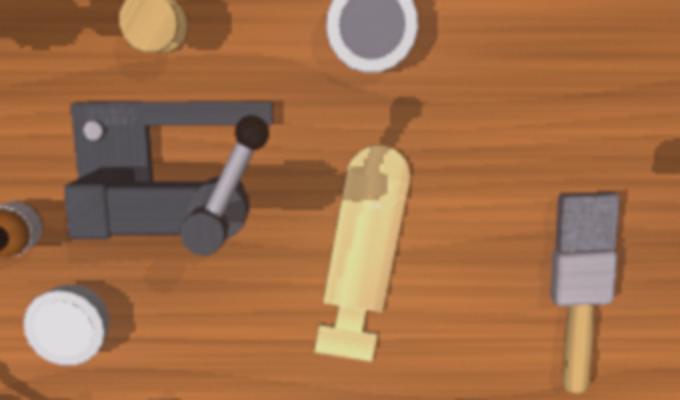

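The view shows the blank straightened to -9° by the drag back, with its fin at crop (346,343), clear of everything. Now I'll grip the fin by its sides and slide.

```bash
python3 - <<'E'
from h import *
a=np.radians(-9.3);c=np.array([.5412,-.0832]);f=c-.069*np.array([np.cos(a),np.sin(a)])
o=down(a-np.pi/2)
ctrl.move_to([*f,.05],o)
h=ctrl.line_to([*f,-.012],vel=.03,force_limit=4);z=ctrl.current_ee_pos()[2];print(h,z,ctrl.current_force())
z+=.002
ctrl.line_to([*f,z],vel=.03)
hand.move_gripper(.03,20);print('w',ctrl.current_width(),ctrl.current_finger_force(),ctrl.current_force(),ctrl.current_ee_pos())
ctrl.line_to([.470,.0095,z],down(-np.pi/2),vel=.06);print(ctrl.current_force())
h=ctrl.line_to([.492,.0095,z],vel=.015,force_limit=8);print(h,ctrl.current_ee_pos(),ctrl.current_force(),ctrl.current_width(),ctrl.current_clock())
for n in('side','scene'): snap(n,n+'6.png')
s=pickle.load(open('pics/side6.png.pkl','rb'));a=cv2.resize(s['image'][190:310,200:340],None,fx=3.5,fy=3.5)
s=pickle.load(open('pics/scene6.png.pkl','rb'));b=cv2.resize(s['image'][180:300,220:310],None,fx=3.5,fy=3.5)
cv2.imwrite('pics/c6.png',np.hstack([a,b])[:,:,::-1])
E
```

```text
True -0.004605199835298956 [-2.3404651   0.0515229  10.27262014]
w 0.043437684092967485 28.033026462653652 [-0.76347782  0.90290654 13.99447234] [ 0.47373354 -0.07203545 -0.00190692]
[ 0.0656074  -5.68774379 11.56022998]
True [ 0.47129427  0.00899998 -0.00184366] [-0.35545134 -1.28235128  5.91363966] 0.04340361055454482 19.4917
```

View pics/c6.png

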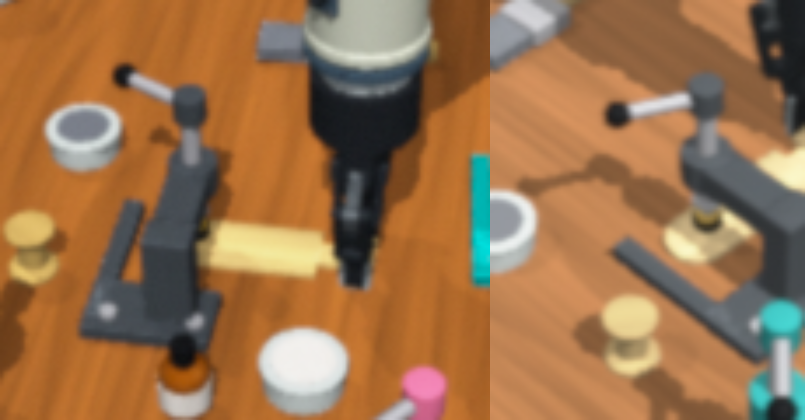

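The crop shows the blank held straight under the foot, nose short of the stop. The force trigger was just bench friction relaxing. Next, raise 1 mm and creep on in x until the force shows contact.

```bash
python3 - <<'E'
from h import *
z=-.0011
p=ctrl.current_ee_pos();ctrl.line_to([p[0],.0095,z],vel=.02);ctrl.line_to([.482,.0095,z],vel=.03);ctrl.dwell(.1);f0=np.array(ctrl.current_force());print(f0)
x=.482
while x<.494:
    x+=.001;ctrl.line_to([x,.0095,z],vel=.02);f=np.array(ctrl.current_force())-f0;print(round(x,3),f.round(1))
    if f[0]<-5: break
print(ctrl.current_ee_pos(),ctrl.current_width())
hand.move_gripper(.056);print(ctrl.current_clock())
ctrl.line_to([x-.02,.0095,.06],vel=.15)
ctrl.move_to([.565,-.13,.26],down(-np.pi/2))
s=snap('wrist','w7.png');Q,c=blank(s);print(cv2.minAreaRect((Q*1000).astype(np.float32)))
snap('scene','sc7.png')
s7=pickle.load(open('pics/sc7.png.pkl','rb'))
b=cv2.resize(s7['image'][180:300,220:310],None,fx=3.5,fy=3.5);w=cv2.resize(s['image'],(480,360))
h=np.zeros((420,800,3),np.uint8);h[:360,:480]=w;h[:,480:795]=b;cv2.imwrite('pics/c7.png',h[:,:,::-1])
print(ctrl.current_clock())
E
```

```text
[ 0.50016887 -0.08559488 -1.40835051]
0.483 [-0.2 -0.5  0. ]
0.484 [ 0.3 -0.2  0.6]
0.485 [-0.7  0.3  0.7]
0.486 [-0.4  0.2  0.2]
0.487 [-4.1  0.1  1. ]
0.488 [-6.2  0.   1.9]
[ 0.48613163  0.00946793 -0.00157295] 0.043168109637351716
22.2333
((554.214599609375, 9.111724853515625), (159.60716247558594, 44.70502853393555), 0.09355829656124115)
23.9333
```

View pics/c7.png

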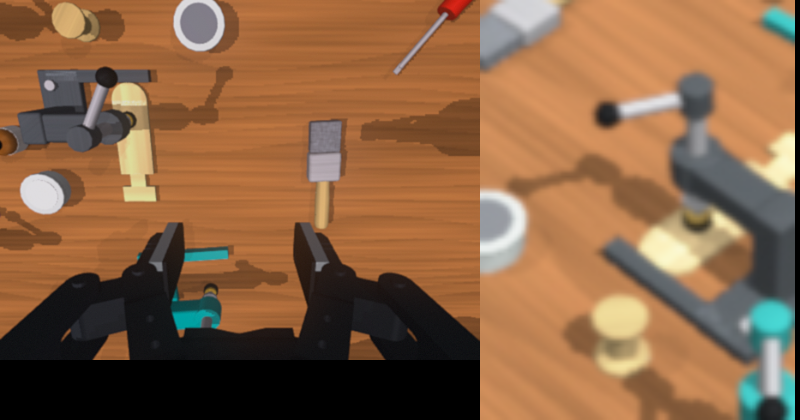

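The blank is home: centre at about (0.554,0.009), angle 0.1°, nose against the stop in the right-hand crop at (650,255). The crank is still at -30°. Touch needs handle 3.67 and the target is 5.24, so the bar should end at 120° (-240°). I'll push it with shut fingers to about -222° first, then measure.

```bash
cat >> h.py <<'E'
S=np.array([.591,.0095])
def pp(phi,off,r=.033,dz=0):
    a=np.radians(phi);u=np.array([np.cos(a),np.sin(a)]);n=np.array([-u[1],u[0]])
    th=np.radians(60-phi); return [*(S+r*u+off*n),.133-.00382*th-.013+dz],down(a+np.pi)
E
python3 - <<'E'
from h import *
ctrl.line_to([.565,-.13,.27],vel=.2)
hand.move_gripper(0)
print([None if ctrl.ik(*pp(f,.018)) is None else round(ctrl.ik(*pp(f,.018))[5],2) for f in(-30,-100,-170,-240)])
p,o=pp(-30,.034,dz=.07);ctrl.move_to(p,o)
p,o=pp(-30,.034);ctrl.line_to(p,o,vel=.15);f0=np.array(ctrl.current_force());m=0
for f in [-30]+list(range(-42,-223,-15)):
    p,o=pp(f,.016);ctrl.line_to(p,o,vel=.06)
    F=np.array(ctrl.current_force())-f0;m=max(m,np.linalg.norm(F));print(f,F.round(1),end=';')
    if np.linalg.norm(F)>20: print('STOP');break
print(m,ctrl.current_clock())
p,o=pp(f,.03);ctrl.line_to(p,o,vel=.1);p,o=pp(f,.03,dz=.08);ctrl.line_to(p,o,vel=.2)
ctrl.move_to([.565,-.13,.30],down(-np.pi/2))
s=snap('wrist','w8.png');snap('side','si8.png');snap('scene','sc8.png')
P=cloud(s);m=((P[...,2]>.1)&(P[...,2]<.15)&(np.hypot(P[...,0]-S[0],P[...,1]-S[1])<.075))
k,l,st,ce=cv2.connectedComponentsWithStats(m.astype(np.uint8)); i=1+np.argmax(st[1:,4]);X=P[l==i];print(cv2.minAreaRect((X[:,:2]*1000).astype(np.float32)),X[:,:2].mean(0))
Q,c=blank(s);print(cv2.minAreaRect((Q*1000).astype(np.float32)),ctrl.current_clock())
b=cv2.resize(pickle.load(open('pics/sc8.png.pkl','rb'))['image'][180:300,220:310],None,fx=3.5,fy=3.5)
h=np.zeros((420,800,3),np.uint8);h[:360,:480]=cv2.resize(s['image'],(480,360));h[:,480:795]=b;cv2.imwrite('pics/c8.png',h[:,:,::-1])
E
```

```text
[np.float64(-2.61), np.float64(-1.44), np.float64(-0.2), np.float64(1.1)]
-30 [ 0.1 -1.5  0.1];-42 [ 0.6 -0.8 -0.9];-57 [ 1.  -1.3 -0.6];-72 [-0.1 -2.   0.5];-87 [ 0.3 -1.4 -0.7];-102 [ 0.3 -2.  -0.3];-117 [-0.  -2.1 -0.5];-132 [ 0.8 -2.3 -1.1];-147 [-0.1 -0.9 -0.7];-162 [ 1.  -1.8 -0.2];-177 [-0.6 -1.2 -1.4];-192 [ 0.4 -2.2 -0.9];-207 [-0.6 -2.4 -0.4];-222 [-1.8 -1.6 -0.7];2.662943276387507 34.35
((571.5517578125, 27.77648162841797), (23.83901596069336, 77.19882202148438), 46.09197998046875) [0.57592617 0.02055925]
((554.2921142578125, 9.192091941833496), (159.70094299316406, 44.67814254760742), 0.09603486955165863) 36.1083
```

View pics/c8.png

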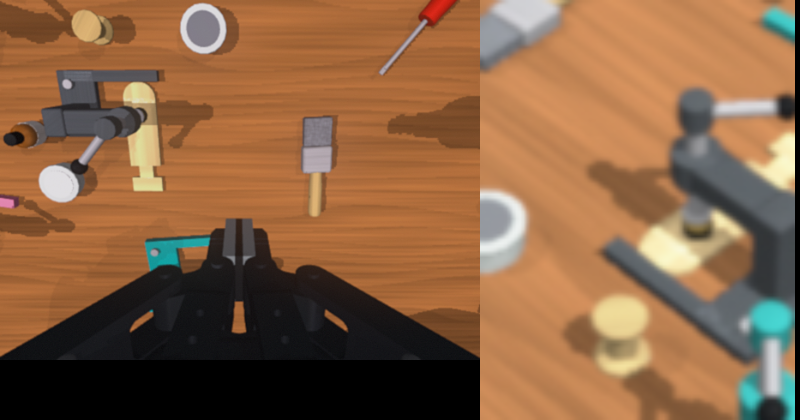

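The crank now points to 136° (ball at (83,167) in the left view), about 4.9 mm of foot travel, and the blank is unmoved. I'll add the last 15°, re-measure and hand in.

```bash
python3 - <<'E'
from h import *
p,o=pp(-222,.03,dz=.08);ctrl.move_to(p,o)
ctrl.line_to(*pp(-222,.03),vel=.15)
for f in(-222,-230,-237): ctrl.line_to(*pp(f,.016),vel=.05)
ctrl.line_to(*pp(-237,.03),vel=.1);ctrl.line_to(*pp(-237,.03,dz=.08),vel=.2)
ctrl.move_to([.565,-.13,.30],down(-np.pi/2))
s=snap('wrist','w9.png')
P=cloud(s);m=((P[...,2]>.1)&(P[...,2]<.15)&(np.hypot(P[...,0]-S[0],P[...,1]-S[1])<.075))
k,l,st,ce=cv2.connectedComponentsWithStats(m.astype(np.uint8)); i=1+np.argmax(st[1:,4]);X=P[l==i];r=cv2.minAreaRect((X[:,:2]*1000).astype(np.float32));print(r)
Q,c=blank(s);b=cv2.minAreaRect((Q*1000).astype(np.float32));print(b,ctrl.current_clock())
ang=r[2]+(90 if r[1][1]>r[1][0] else 0);print('bar',ang)
if 108<ang<134 and abs(b[0][1]-9.5)<6 and b[0][0]>551: print(ctrl.finish_job())
E
```

```text
((574.652587890625, 30.656970977783203), (23.527381896972656, 77.2347640991211), 36.281105041503906)
((554.4188232421875, 9.281599044799805), (159.76547241210938, 44.72111129760742), 0.1862609088420868) 40.2417
bar 126.2811050415039
the job is handed in; nothing more can be done
None
```

The job is handed in: the blank lies straight and centred with its nose at the stop, and the crank measured about 84° past touching (foot pressed back about 5.6 mm, allowed 4 to 8), at about 40 s on the robot clock, with no bystander seen to move.

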